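Sort the mixed-up microscope lenses back into their colour trays

TASK

The four microscope lenses have been put away in each other's trays. Move every lens into the tray that matches its coloured ring and leave it standing upright in the middle, parking a lens in the empty black tray when you need room; the black tray must be empty again at the end. Keep the lenses upright and never set one down on the mat or bench.

Things in the scene. Friction and masses are not known exactly. Their poses are not given: they have to be found in the camera images.
- lens_red: microscope lens: black upright round barrel with a red ring round its top (the ring also shows from above around the glass), 52 mm diameter (46 mm over the lowest 8 mm), 40 mm tall, 0.11 to 0.22 kg, loose; origin at the centre of its underside, z up. Starts in a tray of another colour.
- lens_yellow: microscope lens: black upright round barrel with a yellow ring round its top (the ring also shows from above around the glass), 48 mm diameter (42 mm over the lowest 8 mm), 46 mm tall, 0.11 to 0.22 kg, loose; origin at the centre of its underside, z up. Starts in a tray of another colour.
- lens_green: microscope lens: black upright round barrel with a green ring round its top (the ring also shows from above around the glass), 44 mm diameter (38 mm over the lowest 8 mm), 52 mm tall, 0.11 to 0.22 kg, loose; origin at the centre of its underside, z up. Starts in a tray of another colour.
- lens_white: microscope lens: black upright round barrel with a white ring round its top (the ring also shows from above around the glass), 40 mm diameter (34 mm over the lowest 8 mm), 58 mm tall, 0.11 to 0.22 kg, loose; origin at the centre of its underside, z up. Starts in a tray of another colour.
- tray_red: square red tray, fixed to the bench, 84 mm outside, 74 mm inside, floor 6 mm above the bench, rim top 10 mm above the bench; origin at the centre of its underside at bench height (z = 0), x and y along its sides.
- tray_yellow: square yellow tray, fixed to the bench, 84 mm outside, 74 mm inside, floor 6 mm above the bench, rim top 10 mm above the bench; origin at the centre of its underside at bench height (z = 0), x and y along its sides.
- tray_green: square green tray, fixed to the bench, 84 mm outside, 74 mm inside, floor 6 mm above the bench, rim top 10 mm above the bench; origin at the centre of its underside at bench height (z = 0), x and y along its sides.
- tray_white: square white tray, fixed to the bench, 84 mm outside, 74 mm inside, floor 6 mm above the bench, rim top 10 mm above the bench; origin at the centre of its underside at bench height (z = 0), x and y along its sides.
- tray_black: square black tray, fixed to the bench, 84 mm outside, 74 mm inside, floor 6 mm above the bench, rim top 10 mm above the bench; origin at the centre of its underside at bench height (z = 0), x and y along its sides. The spare tray: empty at the start and at the end.

How it is judged:
On the way:
1. a lens is parked in the black tray (((horizontal distance between lens_red and tray_black below 0.03 m and height (world z) of lens_red below 0.011 m) or (horizontal distance between lens_yellow and tray_black below 0.03 m and height (world z) of lens_yellow below 0.011 m) or (horizontal distance between lens_green and tray_black below 0.03 m and height (world z) of lens_green below 0.011 m) or (horizontal distance between lens_white and tray_black below 0.03 m and height (world z) of lens_white below 0.011 m))), for 0.2 s.
At the end, for the whole second after the job is handed in: Each lens stands upright (within 0.1 rad), at rest and released, on the floor of the tray of its own ring colour, its centre within 15 mm of the tray's centre; the black tray is empty (horizontal distance between lens_red and tray_red below 0.015 m and height (world z) of lens_red between 0.003 and 0.0095 m and angle between each of lens_red, lens_yellow, lens_green, lens_white's own z axis and vertical below 0.1 rad and linear speed of each of lens_red, lens_yellow, lens_green, lens_white below 0.02 m/s and horizontal distance between lens_yellow and tray_yellow below 0.015 m and height (world z) of lens_yellow between 0.003 and 0.0095 m and horizontal distance between lens_green and tray_green below 0.015 m and height (world z) of lens_green between 0.003 and 0.0095 m and horizontal distance between lens_white and tray_white below 0.015 m and height (world z) of lens_white between 0.003 and 0.0095 m and horizontal distance between each of lens_red, lens_yellow, lens_green, lens_white and tray_black above 0.06 m); the robot touches nothing.
It fails at once if a lens tips over (more than 0.6 rad) (angle between any of lens_red, lens_yellow, lens_green, lens_white's own z axis and vertical above 0.6 rad).
It fails at once if a lens stands on the mat or bench instead of in a tray (height (world z) of any of lens_red, lens_yellow, lens_green, lens_white below 0.0025 m).
It also fails if it takes over 122 s, if anything falls off the work surface, if the arm or the gripper's body presses on something with over 40 N, if the wrist force passes 120 N, or if a joint passes its speed limit or range.

ROBOT

A 7-joint arm with a two-finger parallel gripper is mounted at the origin on the work surface. World frame = base frame: x ahead of the robot, y to its left, z up, the work surface at z = 0. Lengths are in m, angles in rad, forces in N, time in s.
With the tool pointing down it reaches from about 0.4 to 0.85 m from the base axis. Payload 6.9 kg.
Tool frame: the origin (TCP) lies where the fingers leave the gripper's body, on its centre line; the fingertips stand 73 mm ahead of it and the grasp point (between the pads) lies 54 mm ahead of it; z points along the fingers, y is the line along which they close (so a half turn about z gives the same grasp; the last joint's range is limited). The gripper opens to 85 mm and grips with 20 to 120 N. Pads are 22 mm wide; open, the fingers measure 114 mm over their backs; the gripper's body (76 mm by 85 mm) begins 54 mm behind the grasp point. The pads swing forward as they close: fully open they stand 13 mm farther back than shut.
Start: joints at [-1.075, 0.507, -0.238, 1.5, 0.126, 1.149, -0.155], TCP at [0.238, 0.578, 0.304] pointing down, gripper open.
Joint ranges: [-3.08, 3.08], [-0.24, 2.05], [-1.43, 1.35], [0, 2.5], [-1.52, 4.66], [0.17, 1.96], [-2.89, 2.89]. Speed limits (rad/s): [2.39, 2.39, 3.14, 3.14, 3.14, 3.14, 3.14].

INTERFACE

Orientations are given as [roll, pitch, yaw] about the fixed x, y, z axes, in that order (R = Rz(yaw) Ry(pitch) Rx(roll)).
In Python, from plant import bot, vision gives the robot as it stands. The module is installed in compiled form; this text tells all that it offers.
- The arm moves only by the tool arm_command, never from a script. Its argument "rows" is a list of rows, each an object of numbers: "tx", "ty", "tz": the shift along the tool's x, y, z in mm; "ax", "ay", "az": the turn, a rotation vector about the tool's x, y, z in rad. A call has 1 to 12 rows; each row shifts and turns the commanded pose from where the row before left it, along the tool's axes as they then stand; what a row does not reach is not made up. A row lasts 1/12 s, in which the tool goes at most 41.7 mm and 7.16 degrees, less where a joint would pass 70% of its speed; a pose out of reach is approached as far as the arm can. A call is refused whole if a number of a shift passes 41.7 or a number of a turn 0.125, either way. A call with a gripper value outside its range is refused whole. "claw" is the closure, from -1 (fully open) to 1 (shut), set as the call begins (left out, the last holds). The fingers move at their own pace and stop on an object; "newtons" is the grip in N (left out, the last holds). Time passes only in rows, so rows that do not move let the fingers close. It gives the time, the measured TCP pose, the force, the opening and the grip force at its end, in the units of the state.
- bot.get_state(): the state, without advancing time (a new reading comes with each control period).
- vision.get_image(name): name is "scene" or "top"; returns a dict with "pixels" (384x512x3 uint8, red, green, blue), "fx", "fy", "cx", "cy" (pixels), "D" ([k1, k2, p1, p2, k3] as OpenCV has them; the pictures are not rectified), "origin" and "rotation" of the camera in the world. Camera axes: x right, y down, z forward; pixel columns grow to the right and rows downward; lengths in m; the calibration is good to about 2 mm. A picture is of the moment at which its call begins. There is no depth.
- bot.close_job(): hands the job in; it is judged then, once.
The state is a dict: "time_s": time; "q": joint angles; "joint_velocities": joint speeds; "tau": joint torques, N m; "tool_pos": TCP position; "tcp_rot": TCP orientation; "wrist_force": force on the tool from outside, world axes, zero at the start; "moment": the same for the moment, N m; "grip_width": opening from 0.0 (shut) to 1.0 (fully open); "grip_force": force on a finger pad.
Only numpy, scipy, OpenCV 4.12 (cv2) and the standard library are available. Lean on these libraries where they do the work, as an engineer would, in place of code of your own. Each camera call takes 0.05 s, during which the arm holds its last target. There are 200 camera calls.

## Working session

There is one attempt and no reset: what is moved stays moved. The work goes in short steps, Python scripts to look and compute and a tool call to move; the robot and the scene stay as the last step left them, time stands still between calls to the robot, and variables do not carry over. Pictures are saved under pics/ and viewed, at most 14 in all, crops included, and the job is handed in when it is done.

Besides the shell and the picture viewer there is one more tool, called after "Emit:" by a JSON object that holds its "name" and its "arguments", one argument or row to a line. arm_command: Moves the arm, as the interface text tells. Its arguments: {"type":"object","properties":{"rows":{"type":"array","items":{"type":"object","properties":{"tx":{"type":"number"},"ty":{"type":"number"},"tz":{"type":"number"},"ax":{"type":"number"},"ay":{"type":"number"},"az":{"type":"number"}}}},"claw":{"type":"number"},"newtons":{"type":"number"}},"required":["rows"]}

```bash
mkdir -p pics; python3 - <<'E'
from plant import bot, vision
import cv2,pickle
s=bot.get_state()
for k in ("time_s","tool_pos","tcp_rot","wrist_force","grip_width"):print(k,s[k])
for n in("top","scene"):
    d=vision.get_image(n);pickle.dump(d,open(n+".pkl","wb"))
    cv2.imwrite(f"pics/{n}0.png",d["pixels"][:,:,::-1]);print(n,{k:v for k,v in d.items() if k!="pixels"})
E
```

```text
time_s 0.0
tool_pos [0.23740173 0.57772915 0.30302438]
tcp_rot [-3.13976511e+00  9.30097767e-06  2.75182292e+00]
wrist_force [ 0.48057166 -0.31694275  0.91726843]
grip_width 0.9984066426168897
top {'fx': 458.6696767255876, 'fy': 458.6696767255876, 'cx': 253.0645110968989, 'cy': 194.6474806894626, 'D': array([-0.1279885,  0.       ,  0.       ,  0.       ,  0.       ]), 'origin': array([0.49016715, 0.01150307, 1.02833029]), 'rotation': array([-3.08361056,  0.00619927, -1.57687665])}
scene {'fx': 413.8647737785969, 'fy': 413.8647737785969, 'cx': 257.91376969569785, 'cy': 191.66853257667253, 'D': array([-0.06980271,  0.        ,  0.        ,  0.        ,  0.        ]), 'origin': array([ 1.02841478, -0.40396136,  0.62004611]), 'rotation': array([-2.28549489, -0.00869965,  0.90631381])}
```

View pics/top0.png

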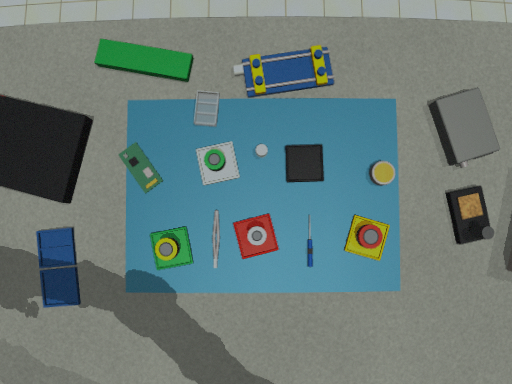

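View pics/scene0.png

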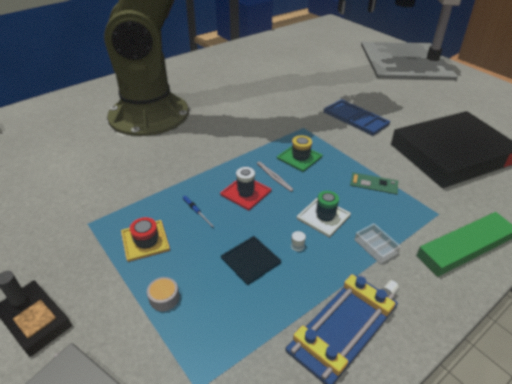

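The top view shows the green lens in the white tray (214,160), white lens in red (257,236), yellow lens in green (166,248) and red lens in yellow (371,237). The black tray at (304,163) is empty. The scene view agrees, so this is one 4-cycle.

```bash
cat > h.py <<'E'
import numpy as np,cv2
from scipy.spatial.transform import Rotation as Ro
from plant import bot, vision
def ray(d,uv,z):
    K=np.array([[d['fx'],0,d['cx']],[0,d['fy'],d['cy']],[0,0,1]])
    p=cv2.undistortPoints(np.array([[uv]],float),K,d['D'])[0,0]
    v=Ro.from_euler('xyz',d['rotation']).apply([p[0],p[1],1]);o=np.array(d['origin'])
    return (o+v*(z-o[2])/v[2])[:2]
H={'red':.046,'yellow':.052,'green':.058,'white':.064}
RNG={'red':[((0,120,60),(8,255,255)),((172,120,60),(180,255,255))],'yellow':[((22,120,80),(33,255,255))],
 'green':[((45,100,50),(80,255,255))],'white':[((0,0,140),(180,50,255))],'black':[((0,0,0),(180,255,45))]}
def mask(d,c,box):
    hsv=cv2.cvtColor(d['pixels'],cv2.COLOR_RGB2HSV);m=np.zeros(hsv.shape[:2],np.uint8)
    for a,b in RNG[c]:m|=cv2.inRange(hsv,a,b)
    k=np.zeros_like(m);x,y,r=box;k[y-r:y+r,x-r:x+r]=1
    return m*k
def big(m):
    return max(cv2.findContours(m,cv2.RETR_EXTERNAL,cv2.CHAIN_APPROX_NONE)[0],key=lambda c:cv2.minEnclosingCircle(c)[1])
def lens(d,c,x,y,r=15):
    pts=big(mask(d,c,(x,y,r)));e=cv2.minEnclosingCircle(pts);f=cv2.fitEllipse(pts)
    return e,f,ray(d,f[0],H[c])
def tray(d,c,x,y,r=27):
    q=cv2.minAreaRect(big(mask(d,c,(x,y,r))));return q,ray(d,q[0],.010)
E
python3 - <<'E'
import pickle
from h import *
np.set_printoptions(precision=4,suppress=True)
d=pickle.load(open('top.pkl','rb'))
for c,x,y in(('white',218,163),('red',256,236),('green',172,248),('yellow',367,238),('black',304,163)):
    q,p=tray(d,c,x,y);print('tray',c,np.round(q[0],1),np.round(q[1],1),p)
for c,x,y in(('green',214,160),('white',257,236),('yellow',166,248),('red',371,237)):
    e,f,p=lens(d,c,x,y);print('lens',c,np.round(e[0],1),round(e[1],1),np.round(f[0],1),np.round(f[1],1),p)
E
```

```text
tray white [217.3 162.6] [36.8 37.3] [0.6216 0.0969]
tray red [255.4 235.8] [37.6 37.4] [0.4581 0.0127]
tray green [171.1 247.8] [37.5 37.1] [0.432  0.2006]
tray yellow [366.8 237.2] [37.1 37.1] [ 0.4526 -0.2355]
tray black [304. 163.] [36. 36.] [ 0.6195 -0.0969]
lens green [214.1 159.1] 10.3 [214.1 159.2] [19.7 20.1] [0.6229 0.0999]
lens white [256.5 235.2] 9.5 [256.6 235.4] [17.8 18.3] [0.4605 0.0101]
lens yellow [165.8 248.6] 11.2 [165.8 248.4] [20.9 21.5] [0.4331 0.204 ]
lens red [369.5 236.2] 12.1 [369.5 236. ] [22.6 23.5] [ 0.4565 -0.2327]
```

Emit:
{"name": "arm_command", "arguments": {
  "rows": [
    {"az": -0.0975},
    {"az": -0.0975},
    {"az": -0.0975},
    {"az": -0.0973},
    {"tx": -25, "ty": -30},
    {"tx": -25, "ty": -30},
    {"tx": -25, "ty": -30},
    {"tx": -25, "ty": -30},
    {"tx": -25, "ty": -30},
    {"tx": -25, "ty": -30},
    {"tx": -25, "ty": -30},
    {"tx": -25, "ty": -30}
  ],
  "claw": -1,
  "newtons": 40
}}

```text
invalid input at $.rows[0]: expected keys tx, ty, tz, ax, ay, az
```

Emit:
{"name": "arm_command", "arguments": {
  "rows": [
    {"tx": 0, "ty": 0, "tz": 0, "ax": 0, "ay": 0, "az": -0.0975},
    {"tx": 0, "ty": 0, "tz": 0, "ax": 0, "ay": 0, "az": -0.0975},
    {"tx": 0, "ty": 0, "tz": 0, "ax": 0, "ay": 0, "az": -0.0975},
    {"tx": 0, "ty": 0, "tz": 0, "ax": 0, "ay": 0, "az": -0.0973},
    {"tx": -25, "ty": -30, "tz": 0, "ax": 0, "ay": 0, "az": 0},
    {"tx": -25, "ty": -30, "tz": 0, "ax": 0, "ay": 0, "az": 0},
    {"tx": -25, "ty": -30, "tz": 0, "ax": 0, "ay": 0, "az": 0},
    {"tx": -25, "ty": -30, "tz": 0, "ax": 0, "ay": 0, "az": 0},
    {"tx": -25, "ty": -30, "tz": 0, "ax": 0, "ay": 0, "az": 0},
    {"tx": -25, "ty": -30, "tz": 0, "ax": 0, "ay": 0, "az": 0},
    {"tx": -25, "ty": -30, "tz": 0, "ax": 0, "ay": 0, "az": 0},
    {"tx": -25, "ty": -30, "tz": 0, "ax": 0, "ay": 0, "az": 0}
  ],
  "claw": -1,
  "newtons": 40
}}

```text
time_s: 1.1
tool_pos: [0.4383, 0.3363, 0.3037]
tcp_rot: [-3.141, -0.0, -3.142]
wrist_force: [0.7, 1.6, 0.4]
grip_width: 1.001
grip_force: 0.0
```

Emit:
{"name": "arm_command", "arguments": {
  "rows": [
    {"tx": -23, "ty": -29.5, "tz": 0, "ax": 0, "ay": 0, "az": 0},
    {"tx": -23, "ty": -29.5, "tz": 0, "ax": 0, "ay": 0, "az": 0},
    {"tx": -23, "ty": -29.5, "tz": 0, "ax": 0, "ay": 0, "az": 0},
    {"tx": -23, "ty": -29.5, "tz": 0, "ax": 0, "ay": 0, "az": 0},
    {"tx": -23, "ty": -29.5, "tz": 0, "ax": 0, "ay": 0, "az": 0},
    {"tx": -23, "ty": -29.5, "tz": 0, "ax": 0, "ay": 0, "az": 0},
    {"tx": -23, "ty": -29.5, "tz": 0, "ax": 0, "ay": 0, "az": 0},
    {"tx": -23, "ty": -29.5, "tz": 0, "ax": 0, "ay": 0, "az": 0},
    {"tx": 0, "ty": 0, "tz": 38, "ax": 0, "ay": 0, "az": 0},
    {"tx": 0, "ty": 0, "tz": 38, "ax": 0, "ay": 0, "az": 0},
    {"tx": 0, "ty": 0, "tz": 38, "ax": 0, "ay": 0, "az": 0},
    {"tx": 0, "ty": 0, "tz": 0, "ax": 0, "ay": 0, "az": 0}
  ]
}}

```text
time_s: 2.1
tool_pos: [0.6177, 0.1008, 0.1823]
tcp_rot: [-3.139, -0.013, 3.141]
wrist_force: [-1.6, -1.1, -0.0]
grip_width: 1.0
grip_force: 0.0
```

Emit:
{"name": "arm_command", "arguments": {
  "rows": [
    {"tx": 0, "ty": 0, "tz": 0, "ax": 0, "ay": 0, "az": 0},
    {"tx": 0, "ty": 0, "tz": 0, "ax": 0, "ay": 0, "az": 0},
    {"tx": 0, "ty": 0, "tz": 0, "ax": 0, "ay": 0, "az": 0}
  ]
}}

```text
time_s: 2.35
tool_pos: [0.6228, 0.1027, 0.1926]
tcp_rot: [3.141, 0.004, -3.141]
wrist_force: [0.0, 0.4, 0.1]
grip_width: 0.997
grip_force: 0.0
```

Emit:
{"name": "arm_command", "arguments": {
  "rows": [
    {"tx": 0, "ty": -2, "tz": 25, "ax": 0, "ay": 0, "az": 0},
    {"tx": 0, "ty": 0, "tz": 25, "ax": 0, "ay": 0, "az": 0},
    {"tx": 0, "ty": 0, "tz": 22, "ax": 0, "ay": 0, "az": 0},
    {"tx": 0, "ty": 0, "tz": 18, "ax": 0, "ay": 0, "az": 0},
    {"tx": 0, "ty": 0, "tz": 11, "ax": 0, "ay": 0, "az": 0},
    {"tx": 0, "ty": 0, "tz": 0, "ax": 0, "ay": 0, "az": 0},
    {"tx": 0, "ty": 0, "tz": 0, "ax": 0, "ay": 0, "az": 0},
    {"tx": 0, "ty": 0, "tz": 0, "ax": 0, "ay": 0, "az": 0},
    {"tx": 0, "ty": 0, "tz": 0, "ax": 0, "ay": 0, "az": 0}
  ]
}}

```text
time_s: 3.1
tool_pos: [0.6225, 0.1003, 0.0907]
tcp_rot: [3.141, 0.003, 3.142]
wrist_force: [-0.0, -0.0, -0.6]
grip_width: 0.999
grip_force: 0.0
```

```bash
python3 - <<'E'
from h import *
d=vision.get_image("scene");cv2.imwrite("pics/s1.png",cv2.resize(d["pixels"][120:270,240:440,::-1],None,fx=3,fy=3))
E
```

```text
(no output)
```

View pics/s1.png

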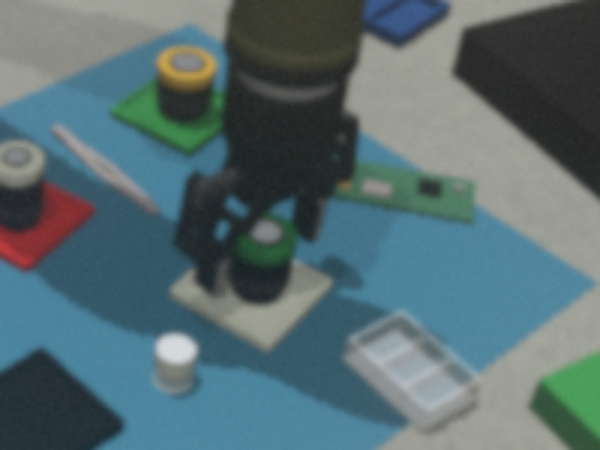

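The crop shows the fingers (205,250 and 312,215) straddling the green lens (265,255), clear of the tray rim. I'll close the gripper.

Emit:
{"name": "arm_command", "arguments": {
  "rows": [
    {"tx": 0, "ty": 0, "tz": 0, "ax": 0, "ay": 0, "az": 0},
    {"tx": 0, "ty": 0, "tz": 0, "ax": 0, "ay": 0, "az": 0},
    {"tx": 0, "ty": 0, "tz": 0, "ax": 0, "ay": 0, "az": 0},
    {"tx": 0, "ty": 0, "tz": 0, "ax": 0, "ay": 0, "az": 0},
    {"tx": 0, "ty": 0, "tz": 0, "ax": 0, "ay": 0, "az": 0},
    {"tx": 0, "ty": 0, "tz": 0, "ax": 0, "ay": 0, "az": 0},
    {"tx": 0, "ty": 0, "tz": 0, "ax": 0, "ay": 0, "az": 0},
    {"tx": 0, "ty": 0, "tz": 0, "ax": 0, "ay": 0, "az": 0}
  ],
  "claw": 1,
  "newtons": 45
}}

```text
time_s: 3.82
tool_pos: [0.6217, 0.1003, 0.0893]
tcp_rot: [3.141, 0.001, -3.141]
wrist_force: [-1.3, 1.0, 5.9]
grip_width: 0.505
grip_force: 46.2
```

Emit:
{"name": "arm_command", "arguments": {
  "rows": [
    {"tx": 0, "ty": 0, "tz": -10, "ax": 0, "ay": 0, "az": 0},
    {"tx": 0, "ty": 0, "tz": -25, "ax": 0, "ay": 0, "az": 0},
    {"tx": 0, "ty": 0, "tz": -30, "ax": 0, "ay": 0, "az": 0},
    {"tx": 0, "ty": 0, "tz": -25, "ax": 0, "ay": 0, "az": 0},
    {"tx": 0, "ty": 0, "tz": -10, "ax": 0, "ay": 0, "az": 0},
    {"tx": 0, "ty": -15, "tz": 0, "ax": 0, "ay": 0, "az": 0},
    {"tx": 0, "ty": -33, "tz": 0, "ax": 0, "ay": 0, "az": 0},
    {"tx": 0, "ty": -35, "tz": 0, "ax": 0, "ay": 0, "az": 0},
    {"tx": 2, "ty": -35, "tz": 0, "ax": 0, "ay": 0, "az": 0},
    {"tx": 0, "ty": -35, "tz": 0, "ax": 0, "ay": 0, "az": 0},
    {"tx": 0, "ty": -28, "tz": 0, "ax": 0, "ay": 0, "az": 0},
    {"tx": 0, "ty": -16, "tz": 0, "ax": 0, "ay": 0, "az": 0}
  ]
}}

```text
time_s: 4.82
tool_pos: [0.6177, -0.1032, 0.1869]
tcp_rot: [-3.139, -0.004, 3.136]
wrist_force: [0.1, 0.2, -2.7]
grip_width: 0.504
grip_force: 46.3
```

Emit:
{"name": "arm_command", "arguments": {
  "rows": [
    {"tx": 0, "ty": 0, "tz": 0, "ax": 0, "ay": 0, "az": 0},
    {"tx": 0, "ty": 0, "tz": 0, "ax": 0, "ay": 0, "az": 0},
    {"tx": 0, "ty": 0, "tz": 0, "ax": 0, "ay": 0, "az": 0},
    {"tx": 0, "ty": 0, "tz": 0, "ax": 0, "ay": 0, "az": 0}
  ]
}}

```text
time_s: 5.15
tool_pos: [0.6192, -0.0956, 0.1882]
tcp_rot: [3.141, -0.001, -3.14]
wrist_force: [0.6, 0.6, -2.1]
grip_width: 0.5
grip_force: 46.3
```

```bash
python3 - <<'E'
from h import *
d=vision.get_image("scene");cv2.imwrite("pics/s2.png",cv2.resize(d["pixels"][100:300,150:410,::-1],None,fx=3,fy=3))
E
```

```text
(no output)
```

View pics/s2.png

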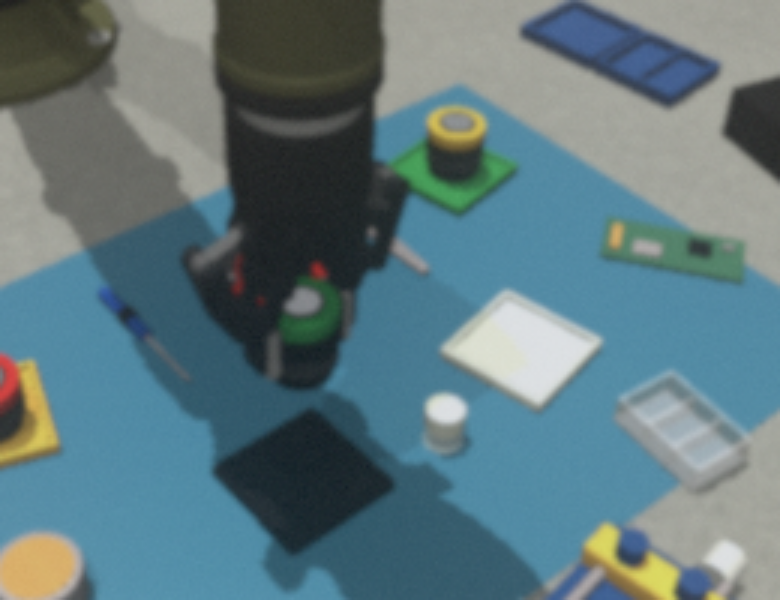

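The green lens hangs upright in the fingers (308,330) above the black tray. The white tray (520,350) is empty. I'll lower it.

Emit:
{"name": "arm_command", "arguments": {
  "rows": [
    {"tx": 0, "ty": 0, "tz": 15, "ax": 0, "ay": 0, "az": 0},
    {"tx": 0, "ty": 0, "tz": 28, "ax": 0, "ay": 0, "az": 0},
    {"tx": 0, "ty": 0, "tz": 26, "ax": 0, "ay": 0, "az": 0},
    {"tx": 0, "ty": 0, "tz": 16, "ax": 0, "ay": 0, "az": 0},
    {"tx": 0, "ty": 0, "tz": 8, "ax": 0, "ay": 0, "az": 0},
    {"tx": 0, "ty": 0, "tz": 3, "ax": 0, "ay": 0, "az": 0},
    {"tx": 0, "ty": 0, "tz": 2, "ax": 0, "ay": 0, "az": 0},
    {"tx": 0, "ty": 0, "tz": 1, "ax": 0, "ay": 0, "az": 0},
    {"tx": 0, "ty": 0, "tz": 0, "ax": 0, "ay": 0, "az": 0},
    {"tx": 0, "ty": 0, "tz": 0, "ax": 0, "ay": 0, "az": 0},
    {"tx": 0, "ty": 0, "tz": 0, "ax": 0, "ay": 0, "az": 0}
  ]
}}

```text
time_s: 6.12
tool_pos: [0.6199, -0.097, 0.0907]
tcp_rot: [-3.141, 0.001, 3.141]
wrist_force: [-0.4, -0.7, -1.1]
grip_width: 0.5
grip_force: 46.2
```

Emit:
{"name": "arm_command", "arguments": {
  "rows": [
    {"tx": 0, "ty": 0, "tz": 1, "ax": 0, "ay": 0, "az": 0},
    {"tx": 0, "ty": 0, "tz": 0.5, "ax": 0, "ay": 0, "az": 0},
    {"tx": 0, "ty": 0, "tz": 0, "ax": 0, "ay": 0, "az": 0},
    {"tx": 0, "ty": 0, "tz": 0, "ax": 0, "ay": 0, "az": 0}
  ]
}}

```text
time_s: 6.45
tool_pos: [0.6199, -0.097, 0.0894]
tcp_rot: [-3.141, 0.001, 3.141]
wrist_force: [-2.0, 0.5, 5.8]
grip_width: 0.503
grip_force: 47.0
```

Emit:
{"name": "arm_command", "arguments": {
  "rows": [
    {"tx": 0, "ty": 0, "tz": 0, "ax": 0, "ay": 0, "az": 0},
    {"tx": 0, "ty": 0, "tz": 0, "ax": 0, "ay": 0, "az": 0},
    {"tx": 0, "ty": 0, "tz": 0, "ax": 0, "ay": 0, "az": 0},
    {"tx": 0, "ty": 0, "tz": 0, "ax": 0, "ay": 0, "az": 0},
    {"tx": 0, "ty": 0, "tz": 0, "ax": 0, "ay": 0, "az": 0},
    {"tx": 0, "ty": 0, "tz": 0, "ax": 0, "ay": 0, "az": 0},
    {"tx": 0, "ty": 0, "tz": -10, "ax": 0, "ay": 0, "az": 0},
    {"tx": 0, "ty": 0, "tz": -25, "ax": 0, "ay": 0, "az": 0},
    {"tx": 0, "ty": 0, "tz": -30, "ax": 0, "ay": 0, "az": 0},
    {"tx": 0, "ty": 0, "tz": -25, "ax": 0, "ay": 0, "az": 0},
    {"tx": 0, "ty": 0, "tz": -10, "ax": 0, "ay": 0, "az": 0}
  ],
  "claw": -1
}}

```text
time_s: 7.37
tool_pos: [0.6209, -0.0969, 0.1929]
tcp_rot: [-3.141, 0.006, 3.142]
wrist_force: [0.9, -0.2, 0.0]
grip_width: 1.001
grip_force: 0.0
```

Emit:
{"name": "arm_command", "arguments": {
  "rows": [
    {"tx": 15, "ty": 10, "tz": 0, "ax": 0, "ay": 0, "az": 0},
    {"tx": 24, "ty": 16, "tz": 0, "ax": 0, "ay": 0, "az": 0},
    {"tx": 27, "ty": 18, "tz": 0, "ax": 0, "ay": 0, "az": 0},
    {"tx": 27, "ty": 18, "tz": 0, "ax": 0, "ay": 0, "az": 0},
    {"tx": 27, "ty": 18, "tz": 0, "ax": 0, "ay": 0, "az": 0},
    {"tx": 24, "ty": 17, "tz": 0, "ax": 0, "ay": 0, "az": 0},
    {"tx": 15, "ty": 10, "tz": 0, "ax": 0, "ay": 0, "az": 0},
    {"tx": 0, "ty": 0, "tz": 0, "ax": 0, "ay": 0, "az": 0},
    {"tx": 0, "ty": 0, "tz": 0, "ax": 0, "ay": 0, "az": 0},
    {"tx": 0, "ty": 0, "tz": 0, "ax": 0, "ay": 0, "az": 0},
    {"tx": 0, "ty": 0, "tz": 0, "ax": 0, "ay": 0, "az": 0}
  ]
}}

```text
time_s: 8.28
tool_pos: [0.4615, 0.0095, 0.1885]
tcp_rot: [-3.141, 0.001, 3.14]
wrist_force: [-0.7, -0.0, 0.0]
grip_width: 1.001
grip_force: 0.0
```

```bash
python3 - <<'E'
from h import *
d=vision.get_image("top");cv2.imwrite("pics/t3.png",d["pixels"][:,:,::-1])
print(lens(d,'green',304,160))
E
```

```text
(((307.5738830566406, 159.1896514892578), 10.798338890075684), ((307.5575866699219, 159.0237274169922), (20.437427520751953, 20.913311004638672), 101.37382507324219), array([ 0.62188159, -0.09950422]))
```

View pics/t3.png

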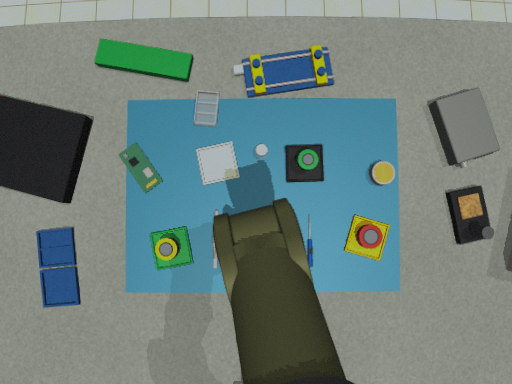

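The top view shows the green lens parked upright at (308,159) in the black tray, 3 mm off its centre. Next is the white lens, which is under the hand.

Emit:
{"name": "arm_command", "arguments": {
  "rows": [
    {"tx": 0, "ty": 0, "tz": 15, "ax": 0, "ay": 0, "az": 0},
    {"tx": 0, "ty": 0, "tz": 27, "ax": 0, "ay": 0, "az": 0},
    {"tx": 0, "ty": 0, "tz": 27, "ax": 0, "ay": 0, "az": 0},
    {"tx": 0, "ty": 0, "tz": 18, "ax": 0, "ay": 0, "az": 0},
    {"tx": 0, "ty": 0, "tz": 10, "ax": 0, "ay": 0, "az": 0},
    {"tx": 0, "ty": 0, "tz": 0, "ax": 0, "ay": 0, "az": 0},
    {"tx": 0, "ty": 0, "tz": 0, "ax": 0, "ay": 0, "az": 0},
    {"tx": 0, "ty": 0, "tz": 0, "ax": 0, "ay": 0, "az": 0}
  ]
}}

```text
time_s: 9.0
tool_pos: [0.4611, 0.0099, 0.0918]
tcp_rot: [-3.142, 0.001, 3.141]
wrist_force: [0.3, 0.5, 0.1]
grip_width: 0.999
grip_force: 0.0
```

Emit:
{"name": "arm_command", "arguments": {
  "rows": [
    {"tx": 0, "ty": 0, "tz": 0, "ax": 0, "ay": 0, "az": 0},
    {"tx": 0, "ty": 0, "tz": 0, "ax": 0, "ay": 0, "az": 0},
    {"tx": 0, "ty": 0, "tz": 0, "ax": 0, "ay": 0, "az": 0},
    {"tx": 0, "ty": 0, "tz": 0, "ax": 0, "ay": 0, "az": 0},
    {"tx": 0, "ty": 0, "tz": 0, "ax": 0, "ay": 0, "az": 0},
    {"tx": 0, "ty": 0, "tz": 0, "ax": 0, "ay": 0, "az": 0},
    {"tx": 0, "ty": 0, "tz": 0, "ax": 0, "ay": 0, "az": 0},
    {"tx": 0, "ty": 0, "tz": 0, "ax": 0, "ay": 0, "az": 0}
  ],
  "claw": 1
}}

```text
time_s: 9.67
tool_pos: [0.4608, 0.0102, 0.0921]
tcp_rot: [-3.142, 0.001, -3.141]
wrist_force: [-0.4, -0.1, 7.4]
grip_width: 0.454
grip_force: 44.5
```

Emit:
{"name": "arm_command", "arguments": {
  "rows": [
    {"tx": 0, "ty": 0, "tz": -10, "ax": 0, "ay": 0, "az": 0},
    {"tx": 0, "ty": 0, "tz": -25, "ax": 0, "ay": 0, "az": 0},
    {"tx": 0, "ty": 0, "tz": -30, "ax": 0, "ay": 0, "az": 0},
    {"tx": 0, "ty": 0, "tz": -25, "ax": 0, "ay": 0, "az": 0},
    {"tx": 0, "ty": 0, "tz": -10, "ax": 0, "ay": 0, "az": 0},
    {"tx": -15, "ty": 8, "tz": 0, "ax": 0, "ay": 0, "az": 0},
    {"tx": -24, "ty": 13, "tz": 0, "ax": 0, "ay": 0, "az": 0},
    {"tx": -28, "ty": 15, "tz": 0, "ax": 0, "ay": 0, "az": 0},
    {"tx": -28, "ty": 15, "tz": 0, "ax": 0, "ay": 0, "az": 0},
    {"tx": -28, "ty": 15, "tz": 0, "ax": 0, "ay": 0, "az": 0},
    {"tx": -24, "ty": 13, "tz": 0, "ax": 0, "ay": 0, "az": 0},
    {"tx": -14, "ty": 8, "tz": 0, "ax": 0, "ay": 0, "az": 0}
  ]
}}

```text
time_s: 10.67
tool_pos: [0.6236, 0.099, 0.1912]
tcp_rot: [3.14, 0.001, -3.14]
wrist_force: [0.0, 0.1, -2.0]
grip_width: 0.455
grip_force: 45.7
```

Emit:
{"name": "arm_command", "arguments": {
  "rows": [
    {"tx": 0, "ty": 0, "tz": 0, "ax": 0, "ay": 0, "az": 0},
    {"tx": 0, "ty": 0, "tz": 0, "ax": 0, "ay": 0, "az": 0},
    {"tx": 0, "ty": 0, "tz": 0, "ax": 0, "ay": 0, "az": 0},
    {"tx": 0, "ty": 0, "tz": 0, "ax": 0, "ay": 0, "az": 0},
    {"tx": 0, "ty": 0, "tz": 0, "ax": 0, "ay": 0, "az": 0}
  ]
}}

```text
time_s: 11.08
tool_pos: [0.6209, 0.0963, 0.1916]
tcp_rot: [-3.141, -0.0, 3.141]
wrist_force: [-0.2, -0.8, -2.6]
grip_width: 0.452
grip_force: 45.7
```

Lens held (the wrist carries −2 N). Lower it by 100.

Emit:
{"name": "arm_command", "arguments": {
  "rows": [
    {"tx": 0, "ty": 0, "tz": 15, "ax": 0, "ay": 0, "az": 0},
    {"tx": 0, "ty": 0, "tz": 28, "ax": 0, "ay": 0, "az": 0},
    {"tx": 0, "ty": 0, "tz": 26, "ax": 0, "ay": 0, "az": 0},
    {"tx": 0, "ty": 0, "tz": 16, "ax": 0, "ay": 0, "az": 0},
    {"tx": 0, "ty": 0, "tz": 8, "ax": 0, "ay": 0, "az": 0},
    {"tx": 0, "ty": 0, "tz": 3, "ax": 0, "ay": 0, "az": 0},
    {"tx": 0, "ty": 0, "tz": 2, "ax": 0, "ay": 0, "az": 0},
    {"tx": 0, "ty": 0, "tz": 1, "ax": 0, "ay": 0, "az": 0},
    {"tx": 0, "ty": 0, "tz": 1, "ax": 0, "ay": 0, "az": 0},
    {"tx": 0, "ty": 0, "tz": 0, "ax": 0, "ay": 0, "az": 0},
    {"tx": 0, "ty": 0, "tz": 0, "ax": 0, "ay": 0, "az": 0},
    {"tx": 0, "ty": 0, "tz": 0, "ax": 0, "ay": 0, "az": 0}
  ]
}}

```text
time_s: 12.08
tool_pos: [0.6219, 0.0971, 0.0922]
tcp_rot: [3.141, 0.001, 3.141]
wrist_force: [-0.8, -0.6, 3.2]
grip_width: 0.454
grip_force: 45.8
```

Emit:
{"name": "arm_command", "arguments": {
  "rows": [
    {"tx": 0, "ty": 0, "tz": 0, "ax": 0, "ay": 0, "az": 0},
    {"tx": 0, "ty": 0, "tz": 0, "ax": 0, "ay": 0, "az": 0},
    {"tx": 0, "ty": 0, "tz": 0, "ax": 0, "ay": 0, "az": 0},
    {"tx": 0, "ty": 0, "tz": 0, "ax": 0, "ay": 0, "az": 0},
    {"tx": 0, "ty": 0, "tz": 0, "ax": 0, "ay": 0, "az": 0},
    {"tx": 0, "ty": 0, "tz": 0, "ax": 0, "ay": 0, "az": 0},
    {"tx": 0, "ty": 0, "tz": -10, "ax": 0, "ay": 0, "az": 0},
    {"tx": 0, "ty": 0, "tz": -25, "ax": 0, "ay": 0, "az": 0},
    {"tx": 0, "ty": 0, "tz": -30, "ax": 0, "ay": 0, "az": 0},
    {"tx": 0, "ty": 0, "tz": -25, "ax": 0, "ay": 0, "az": 0},
    {"tx": 0, "ty": 0, "tz": -10, "ax": 0, "ay": 0, "az": 0}
  ],
  "claw": -1
}}

```text
time_s: 13.0
tool_pos: [0.6229, 0.0975, 0.1959]
tcp_rot: [3.141, 0.006, 3.142]
wrist_force: [0.6, 0.1, 0.9]
grip_width: 0.996
grip_force: 0.0
```

Emit:
{"name": "arm_command", "arguments": {
  "rows": [
    {"tx": 6.6, "ty": -13.2, "tz": 0, "ax": 0, "ay": 0, "az": 0},
    {"tx": 13.2, "ty": -26.4, "tz": 0, "ax": 0, "ay": 0, "az": 0},
    {"tx": 15.7, "ty": -31.3, "tz": 0, "ax": 0, "ay": 0, "az": 0},
    {"tx": 15.7, "ty": -31.3, "tz": 0, "ax": 0, "ay": 0, "az": 0},
    {"tx": 15.7, "ty": -31.3, "tz": 0, "ax": 0, "ay": 0, "az": 0},
    {"tx": 15.7, "ty": -31.3, "tz": 0, "ax": 0, "ay": 0, "az": 0},
    {"tx": 15.7, "ty": -31.3, "tz": 0, "ax": 0, "ay": 0, "az": 0},
    {"tx": 15.7, "ty": -31.3, "tz": 0, "ax": 0, "ay": 0, "az": 0},
    {"tx": 15.7, "ty": -31.3, "tz": 0, "ax": 0, "ay": 0, "az": 0},
    {"tx": 15.7, "ty": -31.3, "tz": 0, "ax": 0, "ay": 0, "az": 0},
    {"tx": 13.2, "ty": -26.4, "tz": 0, "ax": 0, "ay": 0, "az": 0},
    {"tx": 6.6, "ty": -13.2, "tz": 0, "ax": 0, "ay": 0, "az": 0}
  ]
}}

```text
time_s: 14.0
tool_pos: [0.4522, -0.2369, 0.1902]
tcp_rot: [-3.141, -0.004, 3.136]
wrist_force: [-0.7, -0.5, -0.4]
grip_width: 1.002
grip_force: 0.0
```

Emit:
{"name": "arm_command", "arguments": {
  "rows": [
    {"tx": 0, "ty": 0, "tz": 0, "ax": 0, "ay": 0, "az": 0},
    {"tx": 0, "ty": 0, "tz": 0, "ax": 0, "ay": 0, "az": 0},
    {"tx": 0, "ty": 0, "tz": 0, "ax": 0, "ay": 0, "az": 0},
    {"tx": 0, "ty": 0, "tz": 0, "ax": 0, "ay": 0, "az": 0},
    {"tx": 0, "ty": 0, "tz": 0, "ax": 0, "ay": 0, "az": 0}
  ]
}}

```text
time_s: 14.42
tool_pos: [0.4568, -0.2312, 0.1913]
tcp_rot: [3.141, -0.0, -3.139]
wrist_force: [0.8, 0.1, 0.3]
grip_width: 1.001
grip_force: 0.0
```

```bash
python3 - <<'E'
from h import *
d=vision.get_image("top")
print(lens(d,'green',304,160));m=mask(d,'white',(214,160,27))
cv2.imwrite("pics/t4.png",cv2.resize(d["pixels"][130:270,130:330,::-1],None,fx=3,fy=3))
E
```

```text
(((307.5161437988281, 159.25807189941406), 10.84403133392334), ((307.57745361328125, 159.076171875), (20.46891212463379, 20.956043243408203), 102.85328674316406), array([ 0.62176869, -0.09954499]))
```

View pics/t4.png

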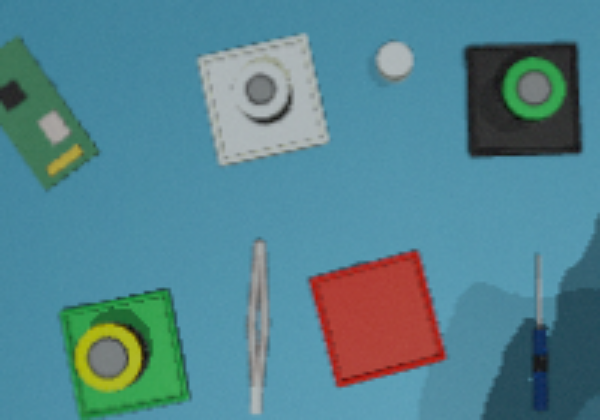

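The white lens stands upright in the white tray (glass at crop 260,90, or full-frame 217,160), the red tray is empty, and green is still parked. Next I pick the red lens, at a slightly lower height because it is shorter.

Emit:
{"name": "arm_command", "arguments": {
  "rows": [
    {"tx": 0, "ty": -1, "tz": 16, "ax": 0, "ay": 0, "az": 0},
    {"tx": 0, "ty": 0, "tz": 28, "ax": 0, "ay": 0, "az": 0},
    {"tx": 0, "ty": 0, "tz": 28, "ax": 0, "ay": 0, "az": 0},
    {"tx": 0, "ty": 0, "tz": 20, "ax": 0, "ay": 0, "az": 0},
    {"tx": 0, "ty": 0, "tz": 12, "ax": 0, "ay": 0, "az": 0},
    {"tx": 0, "ty": 0, "tz": 0, "ax": 0, "ay": 0, "az": 0},
    {"tx": 0, "ty": 0, "tz": 0, "ax": 0, "ay": 0, "az": 0},
    {"tx": 0, "ty": 0, "tz": 0, "ax": 0, "ay": 0, "az": 0}
  ]
}}

```text
time_s: 15.13
tool_pos: [0.4569, -0.2333, 0.0881]
tcp_rot: [-3.141, 0.001, -3.141]
wrist_force: [-0.1, -0.5, 1.2]
grip_width: 0.996
grip_force: 0.0
```

Emit:
{"name": "arm_command", "arguments": {
  "rows": [
    {"tx": 0, "ty": 0, "tz": 0, "ax": 0, "ay": 0, "az": 0},
    {"tx": 0, "ty": 0, "tz": 0, "ax": 0, "ay": 0, "az": 0},
    {"tx": 0, "ty": 0, "tz": 0, "ax": 0, "ay": 0, "az": 0},
    {"tx": 0, "ty": 0, "tz": 0, "ax": 0, "ay": 0, "az": 0},
    {"tx": 0, "ty": 0, "tz": 0, "ax": 0, "ay": 0, "az": 0},
    {"tx": 0, "ty": 0, "tz": 0, "ax": 0, "ay": 0, "az": 0},
    {"tx": 0, "ty": 0, "tz": 0, "ax": 0, "ay": 0, "az": 0},
    {"tx": 0, "ty": 0, "tz": 0, "ax": 0, "ay": 0, "az": 0}
  ],
  "claw": 1
}}

```text
time_s: 15.8
tool_pos: [0.4567, -0.2336, 0.0885]
tcp_rot: [-3.141, 0.001, -3.142]
wrist_force: [-2.0, 0.6, 7.3]
grip_width: 0.6
grip_force: 45.8
```

Emit:
{"name": "arm_command", "arguments": {
  "rows": [
    {"tx": 0, "ty": 0, "tz": -12, "ax": 0, "ay": 0, "az": 0},
    {"tx": 0, "ty": 0, "tz": -30, "ax": 0, "ay": 0, "az": 0},
    {"tx": 0, "ty": 0, "tz": -35, "ax": 0, "ay": 0, "az": 0},
    {"tx": 0, "ty": 0, "tz": -23, "ax": 0, "ay": 0, "az": 0},
    {"tx": -1, "ty": 15, "tz": 0, "ax": 0, "ay": 0, "az": 0},
    {"tx": 0, "ty": 32, "tz": 0, "ax": 0, "ay": 0, "az": 0},
    {"tx": 0, "ty": 38, "tz": 0, "ax": 0, "ay": 0, "az": 0},
    {"tx": 0, "ty": 40, "tz": 0, "ax": 0, "ay": 0, "az": 0},
    {"tx": 0, "ty": 40, "tz": 0, "ax": 0, "ay": 0, "az": 0},
    {"tx": 0, "ty": 38, "tz": 0, "ax": 0, "ay": 0, "az": 0},
    {"tx": 0, "ty": 29, "tz": 0, "ax": 0, "ay": 0, "az": 0},
    {"tx": 0, "ty": 14, "tz": 0, "ax": 0, "ay": 0, "az": 0}
  ]
}}

```text
time_s: 16.8
tool_pos: [0.4569, 0.0169, 0.1879]
tcp_rot: [3.14, 0.001, -3.137]
wrist_force: [-0.6, -0.0, -1.5]
grip_width: 0.59
grip_force: 47.6
```

Emit:
{"name": "arm_command", "arguments": {
  "rows": [
    {"tx": 0, "ty": 0, "tz": 0, "ax": 0, "ay": 0, "az": 0},
    {"tx": 0, "ty": 0, "tz": 0, "ax": 0, "ay": 0, "az": 0},
    {"tx": 0, "ty": 0, "tz": 0, "ax": 0, "ay": 0, "az": 0},
    {"tx": 0, "ty": 0, "tz": 0, "ax": 0, "ay": 0, "az": 0},
    {"tx": 0, "ty": 0, "tz": 0, "ax": 0, "ay": 0, "az": 0}
  ]
}}

```text
time_s: 17.22
tool_pos: [0.4573, 0.0111, 0.1874]
tcp_rot: [-3.141, -0.0, 3.139]
wrist_force: [-0.3, 0.8, -2.2]
grip_width: 0.593
grip_force: 47.6
```

Emit:
{"name": "arm_command", "arguments": {
  "rows": [
    {"tx": 0, "ty": 0, "tz": 15, "ax": 0, "ay": 0, "az": 0},
    {"tx": 0, "ty": 0, "tz": 28, "ax": 0, "ay": 0, "az": 0},
    {"tx": 0, "ty": 0, "tz": 26, "ax": 0, "ay": 0, "az": 0},
    {"tx": 0, "ty": 0, "tz": 16, "ax": 0, "ay": 0, "az": 0},
    {"tx": 0, "ty": 0, "tz": 8, "ax": 0, "ay": 0, "az": 0},
    {"tx": 0, "ty": 0, "tz": 3, "ax": 0, "ay": 0, "az": 0},
    {"tx": 0, "ty": 0, "tz": 2, "ax": 0, "ay": 0, "az": 0},
    {"tx": 0, "ty": 0, "tz": 1, "ax": 0, "ay": 0, "az": 0},
    {"tx": 0, "ty": 0, "tz": 1, "ax": 0, "ay": 0, "az": 0},
    {"tx": 0, "ty": 0, "tz": 0, "ax": 0, "ay": 0, "az": 0},
    {"tx": 0, "ty": 0, "tz": 0, "ax": 0, "ay": 0, "az": 0},
    {"tx": 0, "ty": 0, "tz": 0, "ax": 0, "ay": 0, "az": 0}
  ]
}}

```text
time_s: 18.22
tool_pos: [0.4578, 0.0123, 0.0885]
tcp_rot: [-3.141, 0.002, 3.141]
wrist_force: [-0.5, -1.2, 6.5]
grip_width: 0.591
grip_force: 48.2
```

Emit:
{"name": "arm_command", "arguments": {
  "rows": [
    {"tx": 0, "ty": 0, "tz": 0, "ax": 0, "ay": 0, "az": 0},
    {"tx": 0, "ty": 0, "tz": 0, "ax": 0, "ay": 0, "az": 0},
    {"tx": 0, "ty": 0, "tz": 0, "ax": 0, "ay": 0, "az": 0},
    {"tx": 0, "ty": 0, "tz": 0, "ax": 0, "ay": 0, "az": 0},
    {"tx": 0, "ty": 0, "tz": 0, "ax": 0, "ay": 0, "az": 0},
    {"tx": 0, "ty": 0, "tz": 0, "ax": 0, "ay": 0, "az": 0},
    {"tx": 0, "ty": 0, "tz": -10, "ax": 0, "ay": 0, "az": 0},
    {"tx": 0, "ty": 0, "tz": -25, "ax": 0, "ay": 0, "az": 0},
    {"tx": 0, "ty": 0, "tz": -30, "ax": 0, "ay": 0, "az": 0},
    {"tx": 0, "ty": 0, "tz": -25, "ax": 0, "ay": 0, "az": 0},
    {"tx": 0, "ty": 0, "tz": -10, "ax": 0, "ay": 0, "az": 0}
  ],
  "claw": -1
}}

```text
time_s: 19.13
tool_pos: [0.4582, 0.0127, 0.1902]
tcp_rot: [3.141, 0.004, -3.142]
wrist_force: [1.1, -0.2, -0.4]
grip_width: 0.999
grip_force: 0.0
```

Emit:
{"name": "arm_command", "arguments": {
  "rows": [
    {"tx": 2, "ty": 12, "tz": 0, "ax": 0, "ay": 0, "az": 0},
    {"tx": 3, "ty": 26, "tz": 0, "ax": 0, "ay": 0, "az": 0},
    {"tx": 4, "ty": 31, "tz": 0, "ax": 0, "ay": 0, "az": 0},
    {"tx": 4, "ty": 31, "tz": 0, "ax": 0, "ay": 0, "az": 0},
    {"tx": 4, "ty": 31, "tz": 0, "ax": 0, "ay": 0, "az": 0},
    {"tx": 4, "ty": 27, "tz": 0, "ax": 0, "ay": 0, "az": 0},
    {"tx": 2.5, "ty": 22, "tz": 0, "ax": 0, "ay": 0, "az": 0},
    {"tx": 1.5, "ty": 12, "tz": 0, "ax": 0, "ay": 0, "az": 0},
    {"tx": 0, "ty": 0, "tz": 0, "ax": 0, "ay": 0, "az": 0},
    {"tx": 0, "ty": 0, "tz": 0, "ax": 0, "ay": 0, "az": 0},
    {"tx": 0, "ty": 0, "tz": 0, "ax": 0, "ay": 0, "az": 0},
    {"tx": 0, "ty": 0, "tz": 0, "ax": 0, "ay": 0, "az": 0}
  ]
}}

```text
time_s: 20.13
tool_pos: [0.4326, 0.2027, 0.1873]
tcp_rot: [-3.14, -0.0, 3.139]
wrist_force: [0.5, 0.6, -0.2]
grip_width: 0.999
grip_force: 0.0
```

```bash
python3 - <<'E'
from h import *
d=vision.get_image("top")
cv2.imwrite("pics/t5.png",cv2.resize(d["pixels"][130:270,200:400,::-1],None,fx=3,fy=3))
E
```

```text
(no output)
```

View pics/t5.png

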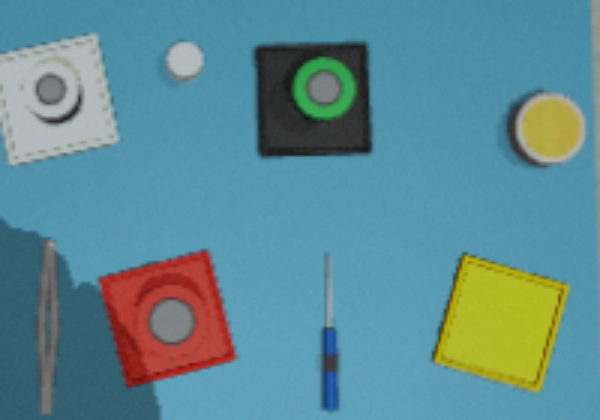

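The red lens is centred in the red tray (171,321) and the yellow tray (503,322) is empty. Next is the yellow lens.

Emit:
{"name": "arm_command", "arguments": {
  "rows": [
    {"tx": 0, "ty": 1, "tz": 16, "ax": 0, "ay": 0, "az": 0},
    {"tx": 0, "ty": 0, "tz": 27, "ax": 0, "ay": 0, "az": 0},
    {"tx": 0, "ty": 0, "tz": 27, "ax": 0, "ay": 0, "az": 0},
    {"tx": 0, "ty": 0, "tz": 18, "ax": 0, "ay": 0, "az": 0},
    {"tx": 0, "ty": 0, "tz": 10, "ax": 0, "ay": 0, "az": 0},
    {"tx": 0, "ty": 0, "tz": 0, "ax": 0, "ay": 0, "az": 0},
    {"tx": 0, "ty": 0, "tz": 0, "ax": 0, "ay": 0, "az": 0},
    {"tx": 0, "ty": 0, "tz": 0, "ax": 0, "ay": 0, "az": 0}
  ]
}}

```text
time_s: 20.85
tool_pos: [0.4328, 0.2052, 0.09]
tcp_rot: [3.141, 0.001, 3.141]
wrist_force: [-0.0, -0.4, 0.5]
grip_width: 1.0
grip_force: 0.0
```

Emit:
{"name": "arm_command", "arguments": {
  "rows": [
    {"tx": 0, "ty": 0, "tz": 0, "ax": 0, "ay": 0, "az": 0},
    {"tx": 0, "ty": 0, "tz": 0, "ax": 0, "ay": 0, "az": 0},
    {"tx": 0, "ty": 0, "tz": 0, "ax": 0, "ay": 0, "az": 0},
    {"tx": 0, "ty": 0, "tz": 0, "ax": 0, "ay": 0, "az": 0},
    {"tx": 0, "ty": 0, "tz": 0, "ax": 0, "ay": 0, "az": 0},
    {"tx": 0, "ty": 0, "tz": 0, "ax": 0, "ay": 0, "az": 0},
    {"tx": 0, "ty": 0, "tz": 0, "ax": 0, "ay": 0, "az": 0},
    {"tx": 0, "ty": 0, "tz": 0, "ax": 0, "ay": 0, "az": 0}
  ],
  "claw": 1
}}

```text
time_s: 21.52
tool_pos: [0.4327, 0.2056, 0.0903]
tcp_rot: [3.141, 0.001, 3.142]
wrist_force: [-1.1, -1.2, 7.9]
grip_width: 0.549
grip_force: 45.2
```

Emit:
{"name": "arm_command", "arguments": {
  "rows": [
    {"tx": 0, "ty": 0, "tz": -12, "ax": 0, "ay": 0, "az": 0},
    {"tx": 0, "ty": 0, "tz": -30, "ax": 0, "ay": 0, "az": 0},
    {"tx": 0, "ty": 0, "tz": -35, "ax": 0, "ay": 0, "az": 0},
    {"tx": 0, "ty": 0, "tz": -23, "ax": 0, "ay": 0, "az": 0},
    {"tx": -2, "ty": -12, "tz": 0, "ax": 0, "ay": 0, "az": 0},
    {"tx": -2, "ty": -26, "tz": 0, "ax": 0, "ay": 0, "az": 0},
    {"tx": -2, "ty": -34, "tz": 0, "ax": 0, "ay": 0, "az": 0},
    {"tx": -2, "ty": -34, "tz": 0, "ax": 0, "ay": 0, "az": 0},
    {"tx": -2, "ty": -34, "tz": 0, "ax": 0, "ay": 0, "az": 0},
    {"tx": -2, "ty": -34, "tz": 0, "ax": 0, "ay": 0, "az": 0},
    {"tx": -2, "ty": -34, "tz": 0, "ax": 0, "ay": 0, "az": 0},
    {"tx": -2, "ty": -34, "tz": 0, "ax": 0, "ay": 0, "az": 0}
  ]
}}

```text
time_s: 22.52
tool_pos: [0.4479, -0.0381, 0.1896]
tcp_rot: [-3.141, 0.0, -3.141]
wrist_force: [0.7, -0.5, -1.3]
grip_width: 0.549
grip_force: 46.8
```

Emit:
{"name": "arm_command", "arguments": {
  "rows": [
    {"tx": -2, "ty": -34, "tz": 0, "ax": 0, "ay": 0, "az": 0},
    {"tx": -2, "ty": -34, "tz": 0, "ax": 0, "ay": 0, "az": 0},
    {"tx": 0, "ty": -34, "tz": 0, "ax": 0, "ay": 0, "az": 0},
    {"tx": 0, "ty": -34, "tz": 0, "ax": 0, "ay": 0, "az": 0},
    {"tx": 0, "ty": -31, "tz": 0, "ax": 0, "ay": 0, "az": 0},
    {"tx": 0, "ty": -20, "tz": 0, "ax": 0, "ay": 0, "az": 0},
    {"tx": 0, "ty": -12, "tz": 0, "ax": 0, "ay": 0, "az": 0},
    {"tx": 0, "ty": 0, "tz": 0, "ax": 0, "ay": 0, "az": 0},
    {"tx": 0, "ty": 0, "tz": 0, "ax": 0, "ay": 0, "az": 0},
    {"tx": 0, "ty": 0, "tz": 0, "ax": 0, "ay": 0, "az": 0},
    {"tx": 0, "ty": 0, "tz": 0, "ax": 0, "ay": 0, "az": 0},
    {"tx": 0, "ty": 0, "tz": 0, "ax": 0, "ay": 0, "az": 0}
  ]
}}

```text
time_s: 23.52
tool_pos: [0.4526, -0.234, 0.1895]
tcp_rot: [3.141, 0.0, -3.139]
wrist_force: [-0.5, 0.1, -1.5]
grip_width: 0.548
grip_force: 46.8
```

Emit:
{"name": "arm_command", "arguments": {
  "rows": [
    {"tx": 0, "ty": -1, "tz": 15, "ax": 0, "ay": 0, "az": 0},
    {"tx": 0, "ty": 0, "tz": 28, "ax": 0, "ay": 0, "az": 0},
    {"tx": 0, "ty": 0, "tz": 26, "ax": 0, "ay": 0, "az": 0},
    {"tx": 0, "ty": 0, "tz": 16, "ax": 0, "ay": 0, "az": 0},
    {"tx": 0, "ty": 0, "tz": 8, "ax": 0, "ay": 0, "az": 0},
    {"tx": 0, "ty": 0, "tz": 3, "ax": 0, "ay": 0, "az": 0},
    {"tx": 0, "ty": 0, "tz": 2, "ax": 0, "ay": 0, "az": 0},
    {"tx": 0, "ty": 0, "tz": 1, "ax": 0, "ay": 0, "az": 0},
    {"tx": 0, "ty": 0, "tz": 1, "ax": 0, "ay": 0, "az": 0},
    {"tx": 0, "ty": 0, "tz": 0, "ax": 0, "ay": 0, "az": 0},
    {"tx": 0, "ty": 0, "tz": 0, "ax": 0, "ay": 0, "az": 0},
    {"tx": 0, "ty": 0, "tz": 0, "ax": 0, "ay": 0, "az": 0}
  ]
}}

```text
time_s: 24.52
tool_pos: [0.4529, -0.2366, 0.0904]
tcp_rot: [-3.141, 0.002, 3.142]
wrist_force: [-0.6, 1.1, 7.4]
grip_width: 0.548
grip_force: 47.5
```

Emit:
{"name": "arm_command", "arguments": {
  "rows": [
    {"tx": 0, "ty": 0, "tz": 0, "ax": 0, "ay": 0, "az": 0},
    {"tx": 0, "ty": 0, "tz": 0, "ax": 0, "ay": 0, "az": 0},
    {"tx": 0, "ty": 0, "tz": 0, "ax": 0, "ay": 0, "az": 0},
    {"tx": 0, "ty": 0, "tz": 0, "ax": 0, "ay": 0, "az": 0},
    {"tx": 0, "ty": 0, "tz": 0, "ax": 0, "ay": 0, "az": 0},
    {"tx": 0, "ty": 0, "tz": 0, "ax": 0, "ay": 0, "az": 0},
    {"tx": 0, "ty": 0, "tz": -10, "ax": 0, "ay": 0, "az": 0},
    {"tx": 0, "ty": 0, "tz": -25, "ax": 0, "ay": 0, "az": 0},
    {"tx": 0, "ty": 0, "tz": -30, "ax": 0, "ay": 0, "az": 0},
    {"tx": 0, "ty": 0, "tz": -25, "ax": 0, "ay": 0, "az": 0},
    {"tx": 0, "ty": 0, "tz": -10, "ax": 0, "ay": 0, "az": 0}
  ],
  "claw": -1
}}

```text
time_s: 25.43
tool_pos: [0.4533, -0.2369, 0.1932]
tcp_rot: [-3.14, 0.004, 3.142]
wrist_force: [0.1, 0.3, -1.0]
grip_width: 0.997
grip_force: 0.0
```

Emit:
{"name": "arm_command", "arguments": {
  "rows": [
    {"tx": -10, "ty": 8, "tz": 0, "ax": 0, "ay": 0, "az": 0},
    {"tx": -20, "ty": 16, "tz": 0, "ax": 0, "ay": 0, "az": 0},
    {"tx": -26, "ty": 21.5, "tz": 0, "ax": 0, "ay": 0, "az": 0},
    {"tx": -28, "ty": 23.5, "tz": 0, "ax": 0, "ay": 0, "az": 0},
    {"tx": -28, "ty": 23.5, "tz": 0, "ax": 0, "ay": 0, "az": 0},
    {"tx": -26, "ty": 21.5, "tz": 0, "ax": 0, "ay": 0, "az": 0},
    {"tx": -20, "ty": 16, "tz": 0, "ax": 0, "ay": 0, "az": 0},
    {"tx": -10.5, "ty": 8, "tz": 0, "ax": 0, "ay": 0, "az": 0},
    {"tx": 0, "ty": 0, "tz": 0, "ax": 0, "ay": 0, "az": 0},
    {"tx": 0, "ty": 0, "tz": 0, "ax": 0, "ay": 0, "az": 0},
    {"tx": 0, "ty": 0, "tz": 0, "ax": 0, "ay": 0, "az": 0},
    {"tx": 0, "ty": 0, "tz": 0, "ax": 0, "ay": 0, "az": 0}
  ]
}}

```text
time_s: 26.43
tool_pos: [0.6198, -0.0997, 0.1889]
tcp_rot: [-3.141, -0.002, 3.14]
wrist_force: [0.1, -0.9, -0.7]
grip_width: 1.002
grip_force: 0.0
```

Emit:
{"name": "arm_command", "arguments": {
  "rows": [
    {"tx": 0, "ty": 1, "tz": 16, "ax": 0, "ay": 0, "az": 0},
    {"tx": 0, "ty": 0, "tz": 27, "ax": 0, "ay": 0, "az": 0},
    {"tx": 0, "ty": 0, "tz": 27, "ax": 0, "ay": 0, "az": 0},
    {"tx": 0, "ty": 0, "tz": 18, "ax": 0, "ay": 0, "az": 0},
    {"tx": 0, "ty": 0, "tz": 10, "ax": 0, "ay": 0, "az": 0},
    {"tx": 0, "ty": 0, "tz": 0, "ax": 0, "ay": 0, "az": 0},
    {"tx": 0, "ty": 0, "tz": 0, "ax": 0, "ay": 0, "az": 0},
    {"tx": 0, "ty": 0, "tz": 0, "ax": 0, "ay": 0, "az": 0}
  ]
}}

```text
time_s: 27.1
tool_pos: [0.6214, -0.0979, 0.0927]
tcp_rot: [-3.141, 0.002, 3.141]
wrist_force: [0.9, -0.1, 0.0]
grip_width: 0.999
grip_force: 0.0
```

Emit:
{"name": "arm_command", "arguments": {
  "rows": [
    {"tx": 0, "ty": 0, "tz": 0, "ax": 0, "ay": 0, "az": 0},
    {"tx": 0, "ty": 0, "tz": 0, "ax": 0, "ay": 0, "az": 0},
    {"tx": 0, "ty": 0, "tz": 0, "ax": 0, "ay": 0, "az": 0},
    {"tx": 0, "ty": 0, "tz": 0, "ax": 0, "ay": 0, "az": 0},
    {"tx": 0, "ty": 0, "tz": 0, "ax": 0, "ay": 0, "az": 0},
    {"tx": 0, "ty": 0, "tz": 0, "ax": 0, "ay": 0, "az": 0},
    {"tx": 0, "ty": 0, "tz": 0, "ax": 0, "ay": 0, "az": 0},
    {"tx": 0, "ty": 0, "tz": 0, "ax": 0, "ay": 0, "az": 0}
  ],
  "claw": 1
}}

```text
time_s: 27.77
tool_pos: [0.6212, -0.0975, 0.0923]
tcp_rot: [-3.141, 0.001, 3.142]
wrist_force: [-0.9, -0.5, 5.9]
grip_width: 0.506
grip_force: 46.3
```

Emit:
{"name": "arm_command", "arguments": {
  "rows": [
    {"tx": 0, "ty": 0, "tz": -12, "ax": 0, "ay": 0, "az": 0},
    {"tx": 0, "ty": 0, "tz": -30, "ax": 0, "ay": 0, "az": 0},
    {"tx": 0, "ty": 0, "tz": -35, "ax": 0, "ay": 0, "az": 0},
    {"tx": 0, "ty": 0, "tz": -23, "ax": 0, "ay": 0, "az": 0},
    {"tx": 6.6, "ty": 10.4, "tz": 0, "ax": 0, "ay": 0, "az": 0},
    {"tx": 14.2, "ty": 22.4, "tz": 0, "ax": 0, "ay": 0, "az": 0},
    {"tx": 18, "ty": 28.3, "tz": 0, "ax": 0, "ay": 0, "az": 0},
    {"tx": 18, "ty": 28.3, "tz": 0, "ax": 0, "ay": 0, "az": 0},
    {"tx": 18, "ty": 28.3, "tz": 0, "ax": 0, "ay": 0, "az": 0},
    {"tx": 18, "ty": 28.3, "tz": 0, "ax": 0, "ay": 0, "az": 0},
    {"tx": 18, "ty": 28.3, "tz": 0, "ax": 0, "ay": 0, "az": 0},
    {"tx": 18, "ty": 28.3, "tz": 0, "ax": 0, "ay": 0, "az": 0}
  ]
}}

```text
time_s: 28.77
tool_pos: [0.4901, 0.1064, 0.1912]
tcp_rot: [-3.141, -0.001, -3.141]
wrist_force: [-0.0, 1.2, -2.4]
grip_width: 0.502
grip_force: 46.3
```

Emit:
{"name": "arm_command", "arguments": {
  "rows": [
    {"tx": 18, "ty": 28.3, "tz": 0, "ax": 0, "ay": 0, "az": 0},
    {"tx": 18, "ty": 28.3, "tz": 0, "ax": 0, "ay": 0, "az": 0},
    {"tx": 16, "ty": 25.3, "tz": 0, "ax": 0, "ay": 0, "az": 0},
    {"tx": 8.2, "ty": 13.5, "tz": 0, "ax": 0, "ay": 0, "az": 0},
    {"tx": 0, "ty": 0, "tz": 0, "ax": 0, "ay": 0, "az": 0},
    {"tx": 0, "ty": 0, "tz": 0, "ax": 0, "ay": 0, "az": 0},
    {"tx": 0, "ty": 0, "tz": 0, "ax": 0, "ay": 0, "az": 0},
    {"tx": 0, "ty": 0, "tz": 0, "ax": 0, "ay": 0, "az": 0},
    {"tx": 0, "ty": 0, "tz": 0, "ax": 0, "ay": 0, "az": 0}
  ]
}}

```text
time_s: 29.52
tool_pos: [0.4323, 0.1994, 0.1913]
tcp_rot: [-3.141, -0.0, 3.14]
wrist_force: [-0.0, -0.2, -1.1]
grip_width: 0.5
grip_force: 46.3
```

Emit:
{"name": "arm_command", "arguments": {
  "rows": [
    {"tx": 0, "ty": 0, "tz": 15, "ax": 0, "ay": 0, "az": 0},
    {"tx": 0, "ty": 0, "tz": 28, "ax": 0, "ay": 0, "az": 0},
    {"tx": 0, "ty": 0, "tz": 26, "ax": 0, "ay": 0, "az": 0},
    {"tx": 0, "ty": 0, "tz": 16, "ax": 0, "ay": 0, "az": 0},
    {"tx": 0, "ty": 0, "tz": 8, "ax": 0, "ay": 0, "az": 0},
    {"tx": 0, "ty": 0, "tz": 3, "ax": 0, "ay": 0, "az": 0},
    {"tx": 0, "ty": 0, "tz": 2, "ax": 0, "ay": 0, "az": 0},
    {"tx": 0, "ty": 0, "tz": 1, "ax": 0, "ay": 0, "az": 0},
    {"tx": 0, "ty": 0, "tz": 1, "ax": 0, "ay": 0, "az": 0},
    {"tx": 0, "ty": 0, "tz": 0, "ax": 0, "ay": 0, "az": 0},
    {"tx": 0, "ty": 0, "tz": 0, "ax": 0, "ay": 0, "az": 0},
    {"tx": 0, "ty": 0, "tz": 0, "ax": 0, "ay": 0, "az": 0}
  ]
}}

```text
time_s: 30.52
tool_pos: [0.4323, 0.2006, 0.0922]
tcp_rot: [3.141, 0.002, 3.141]
wrist_force: [-0.1, -0.3, 6.4]
grip_width: 0.502
grip_force: 47.0
```

Contact. Release, rise, and back away so the top camera can see everything.

Emit:
{"name": "arm_command", "arguments": {
  "rows": [
    {"tx": 0, "ty": 0, "tz": 0, "ax": 0, "ay": 0, "az": 0},
    {"tx": 0, "ty": 0, "tz": 0, "ax": 0, "ay": 0, "az": 0},
    {"tx": 0, "ty": 0, "tz": 0, "ax": 0, "ay": 0, "az": 0},
    {"tx": 0, "ty": 0, "tz": 0, "ax": 0, "ay": 0, "az": 0},
    {"tx": 0, "ty": 0, "tz": 0, "ax": 0, "ay": 0, "az": 0},
    {"tx": 0, "ty": 0, "tz": 0, "ax": 0, "ay": 0, "az": 0},
    {"tx": 0, "ty": 0, "tz": -10, "ax": 0, "ay": 0, "az": 0},
    {"tx": 0, "ty": 0, "tz": -25, "ax": 0, "ay": 0, "az": 0},
    {"tx": 0, "ty": 0, "tz": -30, "ax": 0, "ay": 0, "az": 0},
    {"tx": 0, "ty": 0, "tz": -30, "ax": 0, "ay": 0, "az": 0},
    {"tx": 0, "ty": 0, "tz": -20, "ax": 0, "ay": 0, "az": 0}
  ],
  "claw": -1
}}

```text
time_s: 31.43
tool_pos: [0.432, 0.2007, 0.2087]
tcp_rot: [3.141, 0.002, -3.142]
wrist_force: [0.4, -0.7, -0.5]
grip_width: 1.002
grip_force: 0.0
```

Emit:
{"name": "arm_command", "arguments": {
  "rows": [
    {"tx": 3, "ty": 20, "tz": 0, "ax": 0, "ay": 0, "az": 0},
    {"tx": 5, "ty": 30, "tz": 0, "ax": 0, "ay": 0, "az": 0},
    {"tx": 5, "ty": 30, "tz": 0, "ax": 0, "ay": 0, "az": 0},
    {"tx": 5, "ty": 30, "tz": 0, "ax": 0, "ay": 0, "az": 0},
    {"tx": 5, "ty": 30, "tz": 0, "ax": 0, "ay": 0, "az": 0},
    {"tx": 5, "ty": 30, "tz": 0, "ax": 0, "ay": 0, "az": 0},
    {"tx": 5, "ty": 20, "tz": 0, "ax": 0, "ay": 0, "az": 0},
    {"tx": 0, "ty": 0, "tz": 0, "ax": 0, "ay": 0, "az": 0},
    {"tx": 0, "ty": 0, "tz": 0, "ax": 0, "ay": 0, "az": 0},
    {"tx": 0, "ty": 0, "tz": 0, "ax": 0, "ay": 0, "az": 0},
    {"tx": 0, "ty": 0, "tz": 0, "ax": 0, "ay": 0, "az": 0},
    {"tx": 0, "ty": 0, "tz": 0, "ax": 0, "ay": 0, "az": 0}
  ]
}}

```text
time_s: 32.43
tool_pos: [0.3994, 0.3892, 0.2064]
tcp_rot: [-3.141, 0.0, 3.14]
wrist_force: [-0.0, 0.6, -0.9]
grip_width: 1.002
grip_force: 0.0
```

```bash
python3 - <<'E'
from h import *
d=vision.get_image("top")
cv2.imwrite("pics/t6.png",cv2.resize(d["pixels"][130:280,130:396,::-1],None,fx=3,fy=3)[:, :798])
E
```

```text
(no output)
```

View pics/t6.png

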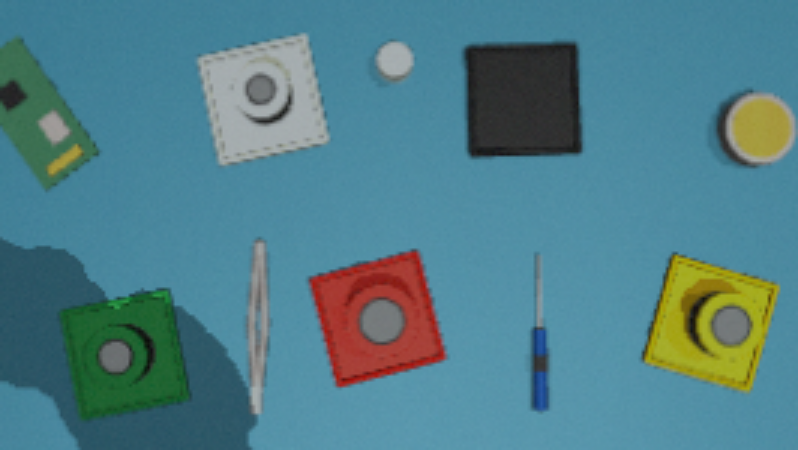

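All four lenses stand in their own trays, with glasses at (260,89) white, (116,357) green, (381,321) red and (732,325) yellow. The black tray is empty. I'll check the offsets with the calibration, then hand in.

```bash
python3 - <<'E'
from h import *
d=vision.get_image("top")
T={'white':(.6216,.0969),'red':(.4581,.0127),'green':(.432,.2006),'yellow':(.4526,-.2355)}
G={'white':(260,89),'green':(116,357),'red':(381,321),'yellow':(732,325)}
e={c:np.linalg.norm(ray(d,(129.7+G[c][0]/3,129.7+G[c][1]/3),H[c])-T[c]) for c in T}
print({c:round(v*1000,1) for c,v in e.items()})
if max(e.values())<.009: print(bot.close_job())
E
```

```text
{'white': np.float64(2.4), 'red': np.float64(2.8), 'green': np.float64(3.3), 'yellow': np.float64(4.8)}
the job is handed in; nothing more can be done
None
```

All four lenses stand upright in their matching trays, 2–5 mm off centre by the last picture; green was parked in the black tray, which is empty again, and the job was handed in at about 32 s, though no verdict came back.

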